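# Third hand: bracket from the drawer, held against the sprung plate

### The arm

A 6-joint arm with a two-finger parallel gripper is mounted at the origin on a cart in front of the work surface, level with it; the furniture and walls round the work are solid. World frame = base frame: x ahead of the robot, y to its left, z up, the work surface at z = 0. Lengths are in m, angles in rad, forces in N, time in s.
With the tool pointing down it reaches from about 0.375 to 0.9 m from the base axis. Payload 3.1 kg.
Tool frame: the origin (TCP) lies midway between the tips of the shut fingers; the grasp point (between the pads) lies 19 mm behind it; y points along the fingers, x is the direction in which the jaws open and shut, and the axes are right-handed (so a half turn about y gives the same grasp; the last joint's range is limited). The gripper opens to 87 mm and grips with 3 to 60 N. Pads are 19 mm wide; open, the fingers measure 117 mm over their backs; the gripper's body (75 mm by 190 mm) begins 51 mm behind the grasp point.
Start: joints at [1.014, 0.527, 1.433, -0, 1.181, -0.178], TCP at [0.231, 0.581, 0.223] pointing down, gripper open.
Joint ranges: [-3.08, 3.08], [-0.75, 2.2], [0.22, 2.44], [-1.43, 4.57], [0, 2.65], [-2.85, 2.85]. Speed limits (rad/s): [2.79, 2.79, 3.14, 3.14, 3.14, 3.14].

### API

Orientations are given as a unit quaternion [x, y, z, w].
In Python, from rig import * gives the robot as it stands.
- The arm moves only by the tool jog_arm, never from a script. Its argument "series" is a list of rows, each a list of 7 numbers: the shift along the tool's x, y, z in mm, then the turn, a rotation vector about the tool's x, y, z in rad, then the gripper's target within -1 to 1 (shut at 1, half-way at 0, fully open at -1). A call has 1 to 20 rows; each row is the pose to reach, as a shift and turn from the pose commanded when the call began, along the tool's axes at that moment; what a row does not reach only later rows make up. A row lasts 1/8 s, in which the tool goes at most 62.5 mm and 10.7 degrees, less where a joint would pass 70% of its speed; a pose out of reach is approached as far as the arm can. A call with a gripper value outside its range is refused whole. The fingers move at their own pace and stop on an object; "grip_force" is the grip in N (left out, the last holds). Time passes only in rows, so rows that repeat a pose let the fingers close. It gives the time, the measured TCP pose, the force and the opening at its end, in the units of the state.
- get_obs(): the state, without advancing time (a new reading comes with each control period).
- camera(name): name is "side" or "top"; returns a dict with "img" (400x640x3 uint8, red, green, blue), "depth" (400x640 float32, m along the optical axis (not along the pixel's ray), 0 where there is no reading), "camera_matrix" (3x3 intrinsics, pixels), "rvec" (rotation vector, rad) and "tvec" (3), from world to camera coordinates, as OpenCV has them. Camera axes: x right, y down, z forward; pixel columns grow to the right and rows downward; lengths in m; the calibration is good to about 2 mm. A picture is of the moment at which its call begins.
- hand_in(): hands the job in, once; it reports no verdict.
The state is a dict: "time": time; "q": joint angles; "joint_velocities": joint speeds; "joint_torque": joint torques, N m; "position": TCP position; "tool_rot": TCP orientation; "ft_force": force on the tool from outside, world axes, zero at the start; "moment": the same for the moment, N m; "grip_width": finger opening in m.
Only numpy, scipy, OpenCV 4.12 (cv2) and the standard library are available. Lean on these libraries where they do the work, as an engineer would, in place of code of your own. Each camera call takes 0.05 s, during which the arm holds its last target.

### The job

Pull the drawer of the small drawer unit out to its stop, take the T-shaped metal bracket out of it, and leave the drawer open. Stand the bracket upright on the worktop in front of the stand's spring-mounted plate, its flat flange centred and flush on the plate, and press it steadily against the plate with about 10 newtons (the plate then gives way about 10 mm, half its travel; never ram it to its end), so that a colleague can drive the screws. Finish while still holding and pressing it: do not let go; leave the vials and the sample cup where they stand.

Things in the scene. Friction and masses are not known exactly. Their poses are not given: they have to be found in the camera images.
- unit: Low grey drawer unit with one white-fronted drawer, 250 mm deep, 240 mm wide, 85 mm high, fixed on the worktop, left or right of the middle, turned up to 0.12 rad. Origin: centre of its underside. x points to its back, z up.
- unit_drawer0_handle (a point): Centre of the drawer's handle: a level round steel bar, 11 mm thick, 120 mm long, on two posts at y = +-51 mm, its centre line 35 mm in front of the drawer front (29 mm free gap behind it) and 47 mm above the worktop. x points into the unit (pull along -x), y along the bar, z up. Moves with the drawer.
- unit_drawer0 (a joint): How far the drawer is out, m: 0 shut, 0.174 at its stop; starts at 0 to 0.02. About 1 N of friction; stays where it is left. Inside 205 mm long, 200 mm wide; above the worktop its floor is 22 mm, the top of its side walls 63 mm, of its front 73 mm.
- stand: Stand fixed on the worktop on the other side of the middle, turned up to 0.25 rad: dark base plate 150 x 130 x 8 mm, on it a grey block 120 mm wide, 50 mm high, which carries the sprung plate on the robot's side. Origin: underside, 100 mm behind the plate's front face. x points away from the plate to the stand's rear, z up.
- bracket_grip (a point): Point of balance in the rib of the loose aluminium T-bracket (0.12 to 0.24 kg), half-way up, 20 mm above its underside. Flange 6 x 90 mm, 40 mm high, two screw holes; behind it the rib to grip: 16 mm thick, 70 mm long, 40 mm high. x runs along the rib to the flange, whose flat face is 33 mm ahead (rib's end 43 mm behind); y along the flange; z up.
- bracket: The same bracket; origin at the centre of its underside (76 mm long over all), axes as the point's. It starts upright on the drawer's floor, flange to the back, turned up to 0.5 rad to the drawer, hidden under the unit's top; it rides out with the drawer. Beside it lies a pair of forceps (120 mm), which may shift.
- plate_face (a point): On the front face of the stand's upright aluminium plate (120 mm wide, 10 mm thick, from 3 to 50 mm above the worktop), at mid-width, 20 mm above the worktop: the middle of the bracket's flange face belongs here. x points into the plate (the pressing direction), y along its width, z up. Moves with the plate; free space in front.
- plate (a joint): How far the plate has been pressed in, m: 0 free, 0.020 at its end. Its springs push back with 1.0 N for each mm (10 N at 0.010).
- vial_b_mid (a point): Middle of a small vial, 25 mm wide, 50 mm high, standing on the worktop between unit and stand, nearest to the robot. Not to be moved.
- vial_c_mid (a point): Middle of a bigger vial, 32 mm wide, 62 mm high, standing behind the first. Not to be moved.
- sample_cup_mid (a point): Middle of a lidded sample cup, 60 mm wide, 64 mm high, standing behind the vials. Not to be moved.
There are look-alikes about, which are no part of the job. What is shaped like the stand but brown is not meant.

How it is judged:
On the way, in this order (a step that is already met when the one before it is completed fails the run):
1. the drawer is pulled out to its stop (value of joint unit_drawer0 above 0.165 m), for 0.1 s.
2. the bracket is lifted out of the drawer (height (world z) of bracket_grip above 0.07 m and contact force between the fingers and bracket above 0.5 N), for 0.1 s.
At the end, for the whole second after the job is handed in: The bracket, still held by the gripper and at rest, presses on the plate with 6 to 14 N; it stands on the worktop (within 6 mm), upright (within 0.1 rad), its flange in front, flush with the plate (within 0.08 rad) and centred on it (within 10 mm); the drawer is still open (more than 100 mm) (contact force between bracket and plate between 6 and 14 N and contact force between the fingers and bracket above 1 N and height (world z) of bracket_grip below 0.026 m and angle between bracket_grip's own z axis and vertical below 0.1 rad and angle between the x axis of bracket_grip and the x axis of plate_face, either way round below 0.08 rad and y of bracket_grip in the frame of plate_face between -0.01 and 0.01 m and x of bracket_grip in the frame of plate_face between -0.04 and -0.026 m and linear speed of bracket below 0.02 m/s and value of joint unit_drawer0 above 0.1 m); the arm keeps its last pose, push and grip.
It fails at once if the plate is rammed to its end (value of joint plate above 0.019 m or contact force between bracket and plate above 25 N).
It fails at once if a vial or the sample cup is moved (distance of any of vial_b_mid, vial_c_mid, sample_cup_mid from where it was at the start of the episode above 0.02 m).
It also fails if it takes over 67 s, if anything falls off the work surface, if the arm or the gripper's body presses on something with over 40 N, if the wrist force passes 120 N, or if a joint passes its speed limit or range.

## Working session

There is one attempt and no reset: what is moved stays moved. The work goes in short steps, Python scripts to look and compute and a tool call to move; the robot and the scene stay as the last step left them, time stands still between calls to the robot, and variables do not carry over. Pictures are saved under pics/ and viewed, and the job is handed in when it is done.

Besides the shell and the picture viewer there is one more tool, called after ">>>" as name([rows], argument=value, ...), one row to a line, values as JSON. jog_arm: Moves the arm, as the interface text tells. Its arguments: {"type":"object","properties":{"series":{"type":"array","items":{"type":"array","items":{"type":"number"}}},"grip_force":{"type":"number"}},"required":["series"]}

```bash
mkdir -p pics; ls
python3 - <<'E'
from rig import *
import cv2,numpy as np
o=get_obs();print(o)
for n in("side","top"):
    c=camera(n);cv2.imwrite(f"pics/{n}0.png",c["img"][:,:,::-1]);np.savez(f"{n}0.npz",**c)
    R=cv2.Rodrigues(np.array(c["rvec"]))[0];print(n,c["camera_matrix"],-R.T@np.array(c["tvec"]).ravel(),R)
E
```

```text
pics
{'time': 0.0, 'q': array([ 1.01450983e+00,  5.28430625e-01,  1.43388062e+00, -2.33736006e-05,
        1.18137813e+00, -1.78494945e-01]), 'joint_velocities': array([-0.00109121,  0.00036753,  0.00029209, -0.00084555, -0.00130406,
       -0.00191959]), 'joint_torque': array([-1.07447573e-03, -4.40042889e+01, -1.76591277e+01,  6.32334058e-02,
        5.83100086e-02, -1.60717468e-04]), 'position': array([0.23013479, 0.58031788, 0.22160035]), 'tool_rot': array([ 0.58529912,  0.39654689, -0.39789563, -0.58468331]), 'ft_force': array([0.2642154 , 0.40872735, 0.79533541]), 'moment': array([-0.00408798, -0.03545925,  0.02205519]), 'grip_width': 0.08719844741106411}
side [[507.39756971   0.         316.31198105]
 [  0.         507.39756971 202.68033623]
 [  0.           0.           1.        ]] [0.53977498 1.21013006 0.77125226] [[-0.9980492  -0.06224953  0.00477339]
 [-0.03631788  0.51669253 -0.8554004 ]
 [ 0.0507819  -0.85390504 -0.51794534]]
top [[451.89476218   0.         314.59263964]
 [  0.         451.89476218 206.69089356]
 [  0.           0.           1.        ]] [ 0.37250018 -0.00345365  1.45367135] [[-0.00675728 -0.99977074 -0.02031782]
 [-0.98933251  0.00964072 -0.14535555]
 [ 0.14551811  0.01911888 -0.98917084]]
```

View pics/side0.png

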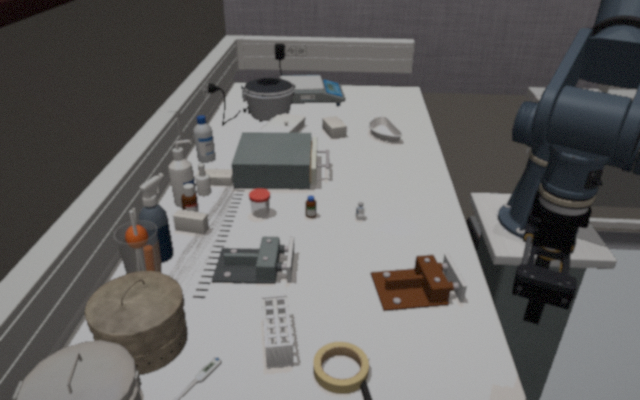

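View pics/top0.png

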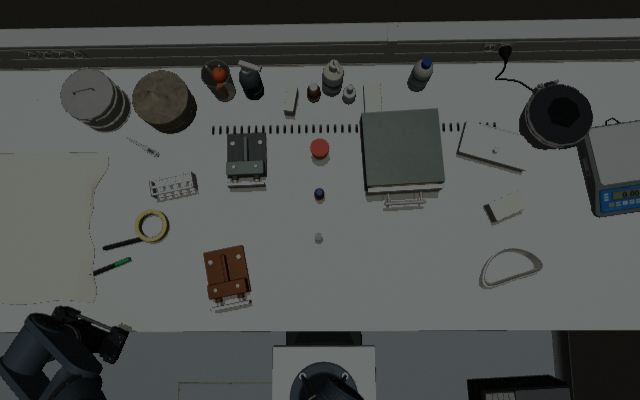

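```bash
cat > h.py <<'E'
import cv2,numpy as np
def R_(c): return cv2.Rodrigues(np.array(c["rvec"],float))[0],np.array(c["tvec"],float).ravel()
def ray(c,px,z):
    R,t=R_(c);o=-R.T@t;K=c["camera_matrix"]
    d=R.T@np.linalg.inv(K)@np.array([px[0],px[1],1.]);return o+d*(z-o[2])/d[2]
def proj(c,P):
    return cv2.projectPoints(np.array(P,float).reshape(-1,3),np.array(c["rvec"],float),np.array(c["tvec"],float),np.array(c["camera_matrix"]),None)[0].reshape(-1,2)
def cloud(c):
    R,t=R_(c);K=c["camera_matrix"];d=c["depth"];v,u=np.mgrid[:d.shape[0],:d.shape[1]]
    p=np.stack([(u-K[0,2])/K[0,0]*d,(v-K[1,2])/K[1,1]*d,d],-1)
    w=(p-t)@R; w[d<=0]=np.nan; return w
def crop(c,x0,y0,x1,y1,s,fn,g=2.0):
    im=np.clip(c["img"][y0:y1,x0:x1,::-1].astype(float)*g,0,255).astype(np.uint8)
    cv2.imwrite(fn,cv2.resize(im,None,fx=s,fy=s,interpolation=cv2.INTER_CUBIC))
E
python3 - <<'E'
from h import *
t=dict(np.load("top0.npz"));s=dict(np.load("side0.npz"))
crop(t,215,120,455,250,3.3,"pics/t0c.png",2.2)
crop(s,200,120,380,290,3.5,"pics/s0c.png",1.5)
E
```

```text
(no output)
```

View pics/t0c.png

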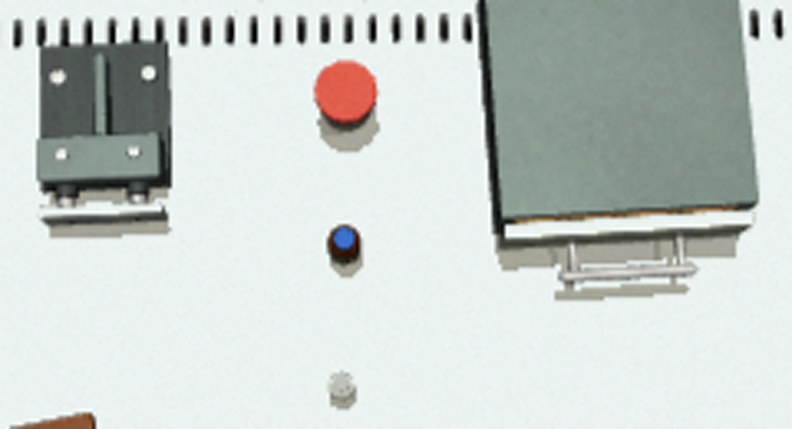

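View pics/s0c.png

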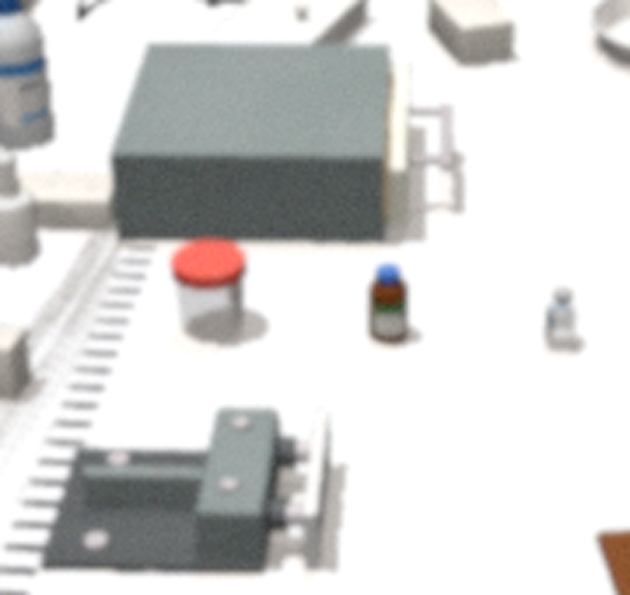

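Run:
```python
from h import *
np.set_printoptions(precision=4,suppress=True)
t=dict(np.load("top0.npz"));s=dict(np.load("side0.npz"))
f=lambda x,y:(215+(x+.5)/3.3-.5,120+(y+.5)/3.3-.5)
a=ray(t,f(563,275),.047);b=ray(t,f(692,268),.047);print("handle",a,b,(a+b)/2,np.linalg.norm(a-b))
w=cloud(t)
# plate: points z .04-.055 near
m=lambda x0,x1,y0,y1,z0,z1:(w[...,0]>x0)&(w[...,0]<x1)&(w[...,1]>y0)&(w[...,1]<y1)&(w[...,2]>z0)&(w[...,2]<z1)
P0=ray(t,f(42,212),.05);P1=ray(t,f(166,210),.05);print("plate px",P0,P1,np.linalg.norm(P0-P1))
for nm,px,z in(("b",(342,385),.04),("c",(345,240),.06),("cup",(346,92),.064)):print(nm,ray(t,f(*px),z))
# unit top
k=m(.4,.95,-.45,-.05,.078,.092);u=w[k][:,:2].astype(np.float32);print("unit",cv2.minAreaRect(u),len(u))
k=m(.4,.75,.1,.35,.042,.058)&~m(.4,.75,.1,.35,.2,.3);
pts=w[k];print(len(pts))
v,uu=np.where(k);print(uu.min(),uu.max(),v.min(),v.max())
# separate block and plate components
n,l,st,ce=cv2.connectedComponentsWithStats(k.astype(np.uint8))
for i in range(1,n):
    if st[i,4]>15: q=w[l==i][:,:2].astype(np.float32);print(st[i],cv2.minAreaRect(q))
print(w[160:190:1,246])
```

```text
handle [ 0.589  -0.1983  0.047 ] [ 0.5946 -0.3208  0.047 ] [ 0.5918 -0.2595  0.047 ] 0.12258530005802827
plate px [0.6549 0.3002 0.05  ] [0.6555 0.1806 0.05  ] 0.11962754008420029
b [0.4866 0.0129 0.04  ]
c [0.6227 0.0088 0.06  ]
cup [0.7663 0.0066 0.064 ]
unit ((0.7925887107849121, -0.23224955797195435), (0.3342408835887909, 0.27697619795799255), 4.013670921325684) 5649
668
222 263 156 257
[226 160  38  19 528] ((0.7038266658782959, 0.2469366490840912), (0.05649317800998688, 0.11941450089216232), 1.8007471561431885)
[226 181  38   5 132] ((0.656501054763794, 0.24539005756378174), (0.012706544250249863, 0.11787852644920349), 0.6919723153114319)
[[ 0.7367  0.2452  0.032 ]
 [ 0.7273  0.241   0.0558]
 [ 0.7248  0.2415  0.0527]
 [ 0.7215  0.2414  0.0531]
 [ 0.7174  0.2408  0.0563]
 [ 0.7161  0.2421  0.0484]
 [ 0.7125  0.2419  0.0497]
 [ 0.7101  0.2424  0.0461]
 [ 0.7051  0.2411  0.0534]
 [ 0.7021  0.2412  0.0524]
 [ 0.6983  0.2408  0.0547]
 [ 0.6966  0.242   0.0476]
 [ 0.6924  0.2411  0.0521]
 [ 0.6899  0.2417  0.0486]
 [ 0.6871  0.242   0.0464]
 [ 0.6868  0.2443  0.0333]
 [ 0.6867  0.2468  0.0186]
 [ 0.6863  0.2491  0.0051]
 [ 0.6829  0.249   0.0051]
 [ 0.6804  0.2496  0.0012]
 [ 0.677   0.2495  0.0016]
 [ 0.6739  0.2497  0.0003]
 [ 0.6598  0.2405  0.053 ]
 [ 0.6575  0.2412  0.0484]
 [ 0.6547  0.2416  0.0458]
 [ 0.6516  0.2417  0.0452]
 [ 0.6516  0.2445  0.0286]
 [ 0.6517  0.2475  0.0114]
 [ 0.6504  0.2492  0.001 ]
 [ 0.6479  0.2499 -0.0034]]
```

```bash
cat >> h.py <<'E'
from scipy.spatial.transform import Rotation as Ro
def tgt(o,pos,jaw_yaw):
    """shift mm / rotvec in tool axes to TCP pos with tool y down, tool x along world yaw (mod pi nearest)"""
    R=Ro.from_quat(o["tool_rot"]).as_matrix()
    best=None
    for k in (0,np.pi):
        a=jaw_yaw+k;x=np.array([np.cos(a),np.sin(a),0]);y=np.array([0,0,-1.]);T=np.stack([x,y,np.cross(x,y)],1)
        rv=Ro.from_matrix(R.T@T).as_rotvec()
        print("alt",k,"shift",np.round(R.T@(np.array(pos)-o["position"])*1000,1),"rot",np.round(rv,3))
E
python3 - <<'E'
from h import *
from rig import *
np.set_printoptions(precision=4,suppress=True)
o=get_obs();print(Ro.from_quat(o["tool_rot"]).as_matrix())
t=dict(np.load("top0.npz"));im=t["img"].astype(int)
def poly(mask,z,box):
    m=np.zeros(mask.shape,np.uint8);x0,y0,x1,y1=box;m[y0:y1,x0:x1]=mask[y0:y1,x0:x1]
    cs=max(cv2.findContours(m,cv2.RETR_EXTERNAL,cv2.CHAIN_APPROX_NONE)[0],key=cv2.contourArea)
    w=np.array([ray(t,p,z)[:2] for p in cs[:,0]],np.float32)
    print(len(w),cv2.minAreaRect(w)); ap=cv2.approxPolyDP(cs,4,True)[:,0];print([ (tuple(p),ray(t,p,z)[:2].round(4)) for p in ap]);return cs
print(im[150,400],im[220,350],im[184,246],im[168,246],im[145,240],im[188,400])
u=poly((abs(im-im[150,400]).sum(2)<40),.085,(350,95,450,195))
b=poly((abs(im-im[168,246]).sum(2)<40),.05,(220,158,272,180))
E
```

```text
[[ 0.3688 -0.001  -0.9295]
 [ 0.9295 -0.0017  0.3688]
 [-0.0019 -1.      0.0003]]
[62 70 65] [107 111 109] [107 111 110] [63 70 66] [36 39 38] [108 111 111]
297 ((0.7616435289382935, -0.2506040930747986), (0.23471303284168243, 0.24115954339504242), 2.5384514331817627)
[((np.int32(437), np.int32(109)), array([ 0.8806, -0.364 ])), ((np.int32(361), np.int32(113)), array([ 0.8708, -0.1253])), ((np.int32(367), np.int32(185)), array([ 0.6397, -0.1387])), ((np.int32(444), np.int32(181)), array([ 0.6497, -0.3748]))]
108 ((0.7115849256515503, 0.2485855221748352), (0.05382780730724335, 0.11905427277088165), 7.662098407745361)
[((np.int32(262), np.int32(161)), array([0.7282, 0.1908])), ((np.int32(226), np.int32(162)), array([0.7263, 0.3062])), ((np.int32(227), np.int32(177)), array([0.6773, 0.3019])), ((np.int32(262), np.int32(172)), array([0.6923, 0.1904]))]
```

Run:
```python
from h import *
from rig import *
o=get_obs();tgt(o,[.592,-.2595,.15],.046)
```

```text
alt 0 shift [-647.    72.7 -646.1] rot [ 1.000e-03  1.147e+00 -2.000e-03]
alt 3.141592653589793 shift [-647.    72.7 -646.1] rot [-2.000e-03 -1.995e+00 -1.000e-03]
```

>>> jog_arm([
  [-647,73,-646,0,1.147,0,0.45],
  [-647,73,-646,0,1.147,0,0.45],
  [-647,73,-646,0,1.147,0,0.45],
  [-647,73,-646,0,1.147,0,0.45],
  [-647,73,-646,0,1.147,0,0.45],
  [-647,73,-646,0,1.147,0,0.45],
  [-647,73,-646,0,1.147,0,0.45],
  [-647,73,-646,0,1.147,0,0.45],
  [-647,73,-646,0,1.147,0,0.45],
  [-647,73,-646,0,1.147,0,0.45],
  [-647,73,-646,0,1.147,0,0.45],
  [-647,73,-646,0,1.147,0,0.45],
  [-647,73,-646,0,1.147,0,0.45],
  [-647,73,-646,0,1.147,0,0.45],
  [-647,73,-646,0,1.147,0,0.45],
  [-647,73,-646,0,1.147,0,0.45],
  [-647,73,-646,0,1.147,0,0.45],
  [-647,73,-646,0,1.147,0,0.45],
  [-647,73,-646,0,1.147,0,0.45],
  [-647,73,-646,0,1.147,0,0.45],
])

```text
time: 2.6
position: [0.5923, -0.258, 0.1499]
tool_rot: [0.707, 0.017, -0.017, -0.707]
ft_force: [1.2, -0.7, -0.2]
grip_width: 0.0238
```

Run:
```python
from h import *
from rig import *
o=get_obs();print(o["time"],o["position"],o["grip_width"],o["q"]);tgt(o,[.592,-.2595,.030],.046)
s=camera("side");crop(s,200,60,420,230,3.5,"pics/s1.png",1.5)
a=np.array([.592,-.2595,.047]);d=np.array([-.046,.999,0])*.06
print((proj(s,[a+d,a-d,a])-[200,60])*3.5)
```

```text
2.6 [ 0.5922948  -0.25798611  0.14986551] 0.023839736551374387 [-5.83456337e-01  6.38535009e-01  1.44302887e+00 -1.35995248e-05
  1.05987855e+00 -6.30452978e-01]
alt 0 shift [ -0.4 119.9  -1.5] rot [0.    0.001 0.   ]
alt 3.141592653589793 shift [ -0.4 119.9  -1.5] rot [ 0.    -3.141 -0.   ]
[[446.31494906 375.12405936]
 [445.98398184 317.16633053]
 [446.14426354 345.23425656]]
```

View pics/s1.png

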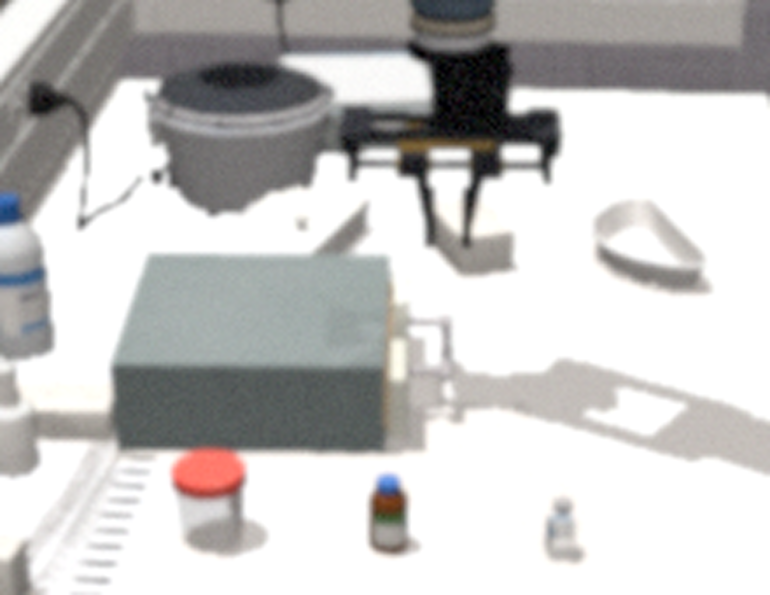

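>>> jog_arm([
  [-0.4,50,-1.5,0,0,0,0.45],
  [-0.4,90,-1.5,0,0,0,0.45],
  [-0.4,110,-1.5,0,0,0,0.45],
  [-0.4,120,-1.5,0,0,0,0.45],
  [-0.4,120,-1.5,0,0,0,0.45],
])

```text
time: 3.28
position: [0.5923, -0.2605, 0.0298]
tool_rot: [0.707, 0.016, -0.016, -0.707]
ft_force: [-0.7, 0.8, 0.6]
grip_width: 0.024
```

Run:
```python
from h import *
from rig import *
s=camera("side");crop(s,260,100,380,200,6,"pics/s2.png",1.5)
```

```text
(no output)
```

View pics/s2.png

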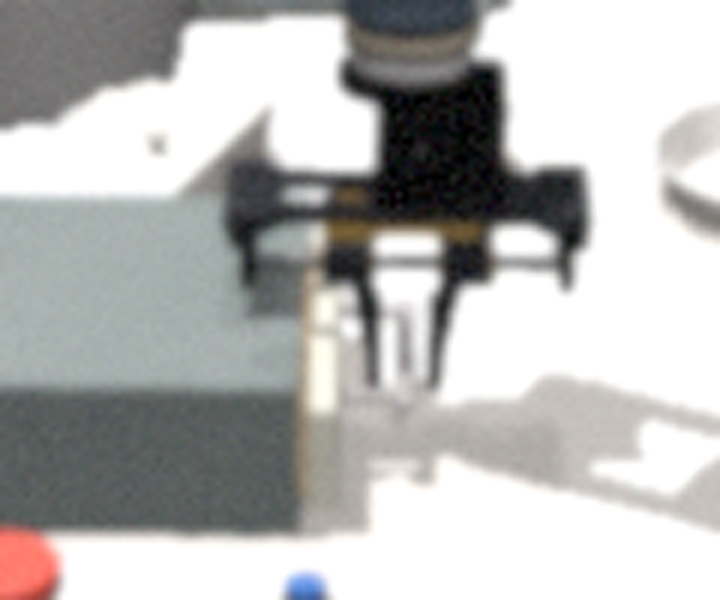

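The bar (crop 403,340) sits between the two fingers (372 and 440). Gripping it.

>>> jog_arm([
  [0,0,0,0,0,0,1],
  [0,0,0,0,0,0,1],
  [0,0,0,0,0,0,1],
  [0,0,0,0,0,0,1],
], grip_force=20)

```text
time: 3.82
position: [0.5925, -0.2606, 0.0306]
tool_rot: [0.707, 0.017, -0.016, -0.707]
ft_force: [-0.7, 0.2, 7.1]
grip_width: 0.0102
```

Run:
```python
from h import *
from rig import *
o=get_obs();print(o["position"],o["ft_force"],o["grip_width"],Ro.from_quat(o["tool_rot"]).as_matrix())
```

```text
[ 0.59251426 -0.26063888  0.03062817] [-0.74931798  0.2343802   7.07825812] 0.010220960367084317 [[ 0.99893427  0.00136932 -0.04613513]
 [ 0.04613653 -0.00100548  0.99893464]
 [ 0.00132147 -0.99999856 -0.00106759]]
```

>>> jog_arm([
  [-10,0,0,0,0,0,1],
  [-25,0,0,0,0,0,1],
  [-45,0,0,0,0,0,1],
  [-65,0,0,0,0,0,1],
  [-85,0,0,0,0,0,1],
  [-105,0,0,0,0,0,1],
  [-120,0,0,0,0,0,1],
  [-132,0,0,0,0,0,1],
  [-142,0,0,0,0,0,1],
  [-147,0,0,0,0,0,1],
  [-150,0,0,0,0,0,1],
  [-150,0,0,0,0,0,1],
])

```text
time: 5.32
position: [0.4422, -0.2681, 0.0306]
tool_rot: [0.708, 0.017, -0.016, -0.706]
ft_force: [-0.8, 0.1, 9.3]
grip_width: 0.0099
```

>>> jog_arm([
  [-3,0,0,0,0,0,1],
  [-6,0,0,0,0,0,1],
  [-8,0,0,0,0,0,1],
  [-10,0,0,0,0,0,1],
  [-10,0,0,0,0,0,1],
])

```text
time: 5.95
position: [0.4326, -0.2687, 0.0306]
tool_rot: [0.708, 0.017, -0.016, -0.706]
ft_force: [0.4, 0.1, 7.7]
grip_width: 0.0104
```

>>> jog_arm([
  [-2,0,0,0,0,0,1],
  [-4,0,0,0,0,0,1],
  [-5,0,0,0,0,0,1],
  [-5,0,0,0,0,0,1],
])

```text
time: 6.45
position: [0.4277, -0.2689, 0.0306]
tool_rot: [0.708, 0.017, -0.016, -0.706]
ft_force: [-0.3, -0.7, 8.1]
grip_width: 0.0104
```

>>> jog_arm([
  [-2,0,0,0,0,0,1],
  [-4,0,0,0,0,0,1],
  [-4,0,0,0,0,0,1],
])

```text
time: 6.82
position: [0.4236, -0.2691, 0.0306]
tool_rot: [0.708, 0.017, -0.016, -0.706]
ft_force: [-0.1, -1.1, 9.0]
grip_width: 0.0102
```

Run:
```python
from h import *
from rig import *
o=get_obs();print(o["position"],o["ft_force"])
t=camera("top");np.savez("top3.npz",**t);crop(t,330,90,470,270,3.3,"pics/t3.png",2)
```

```text
[ 0.42363596 -0.26910547  0.03058501] [-0.08785818 -1.12543917  9.00467317]
```

View pics/t3.png

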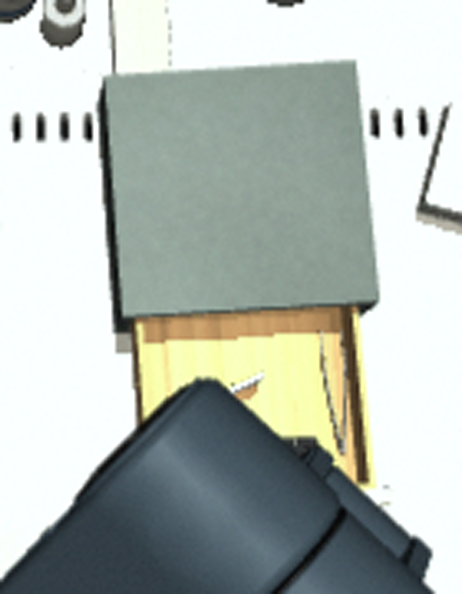

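>>> jog_arm([
  [-2,0,0,0,0,0,1],
  [-4,0,0,0,0,0,1],
  [-4,0,0,0,0,0,1],
])

```text
time: 7.25
position: [0.4224, -0.2693, 0.0306]
tool_rot: [0.708, 0.018, -0.013, -0.706]
ft_force: [9.3, 4.1, 5.2]
grip_width: 0.0101
```

>>> jog_arm([
  [-2,0,0,0,0,0,1],
  [-3,0,0,0,0,0,1],
  [-3,0,0,0,0,0,1],
])

```text
time: 7.62
position: [0.4224, -0.2694, 0.0306]
tool_rot: [0.709, 0.019, -0.011, -0.705]
ft_force: [18.5, 9.9, 1.6]
grip_width: 0.0104
```

>>> jog_arm([
  [3,0,0,0,0,0,1],
  [5.5,0,0,0,0,0,1],
  [5.5,0,0,0,0,0,0.45],
  [5.5,0,0,0,0,0,0.45],
  [5.5,0,0,0,0,0,0.45],
  [5.5,0,0,0,0,0,0.45],
])

```text
time: 8.38
position: [0.4213, -0.2679, 0.0293]
tool_rot: [-0.707, -0.016, 0.016, 0.707]
ft_force: [0.0, -0.3, -0.4]
grip_width: 0.0235
```

>>> jog_arm([
  [0,-30,0,0,0,0,0.45],
  [0,-90,0,0,0,0,0.45],
  [0,-150,0,0,0,0,0],
  [0,-180,60,0,0,0,-0.3],
  [0,-180,120,0,0,0,-0.3],
  [0,-180,180,0,0,0,-0.3],
  [0,-180,240,0,0,0,-0.3],
  [0,-180,300,0,0,0,-0.3],
  [0,-180,300,0,0,0,-0.3],
])

```text
time: 9.5
position: [0.4059, 0.0355, 0.2094]
tool_rot: [-0.706, -0.018, 0.02, 0.707]
ft_force: [-0.2, -0.3, -0.2]
grip_width: 0.0564
```

Run:
```python
from h import *
from rig import *
o=get_obs();print(o["position"],o["ft_force"],o["q"])
t=camera("top");np.savez("top4.npz",**t);crop(t,350,170,460,280,5.4,"pics/t4.png",2)
s=camera("side");np.savez("side4.npz",**s);crop(s,280,60,440,180,5,"pics/s4.png",1.6)
```

```text
[0.40587105 0.03545987 0.20936213] [-0.22199681 -0.33394393 -0.2153132 ] [-1.89245195e-01  2.57785508e-01  1.96326862e+00  7.32149659e-04
  9.22634320e-01 -2.43420968e-01]
```

View pics/t4.png

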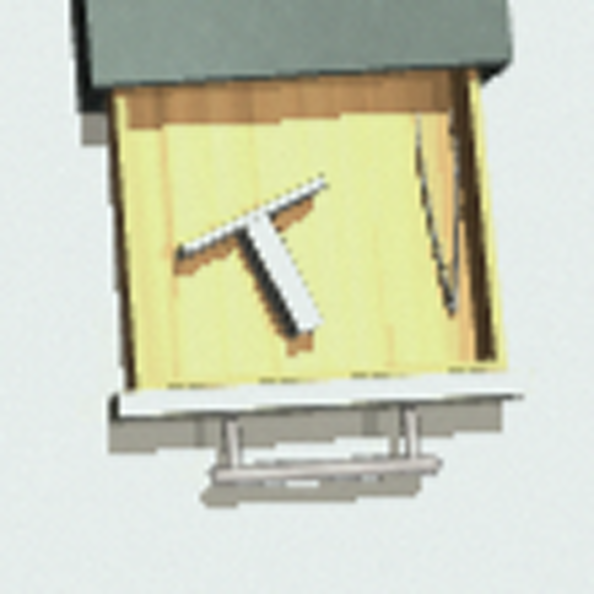

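View pics/s4.png

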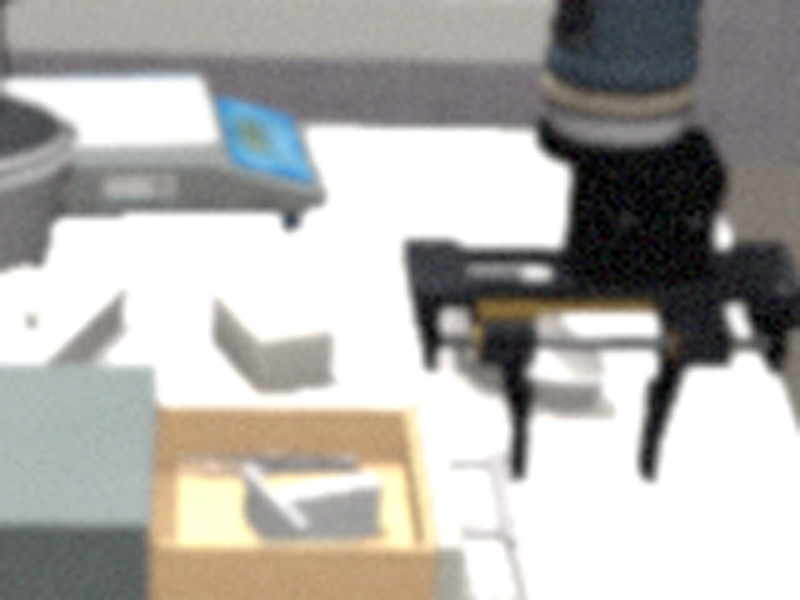

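Run:
```python
from h import *
np.set_printoptions(precision=4,suppress=True)
t=dict(np.load("top4.npz"));im=t["img"]
hsv=cv2.cvtColor(im,cv2.COLOR_RGB2HSV)
m=np.zeros(im.shape[:2],np.uint8);m[200:235,380:415]=((hsv[200:235,380:415,1]<40)&(hsv[200:235,380:415,2]>90))*255
n,l,st,ce=cv2.connectedComponentsWithStats(m);i=1+np.argmax(st[1:,4]);v,u=np.where(l==i)
P=np.array([ray(t,(a,b),.062)[:2] for a,b in zip(u,v)]);print(len(P),P.mean(0))
# rough: rib pixels = crop line
f=lambda x,y:((x+.5)/5.4-.5+350,(y+.5)/5.4-.5+170)
fl=[ray(t,f(*p),.062)[:2] for p in((182,250),(324,183))];rb=[ray(t,f(*p),.062)[:2] for p in((255,218),(309,328))]
print(fl,np.linalg.norm(fl[0]-fl[1]),rb,np.linalg.norm(rb[0]-rb[1]))
y=fl[0]-fl[1];print("yaw flange",np.arctan2(-y[0],y[1]));x=rb[0]-rb[1];print("yaw rib",np.arctan2(x[1],x[0]))
# refine: rib pixels by pca
d=x/np.linalg.norm(x);s=(P-rb[1])@d;c=P[(s>3e-3)&(s<.055)];print(len(c))
vx=cv2.fitLine(c.astype(np.float32),cv2.DIST_L2,0,.01,.01).ravel();print(vx,np.arctan2(vx[1],vx[0]),"s range",s.min(),s.max())
tt=np.abs((P-vx[2:])@np.array([-vx[1],vx[0]]));print(tt.max())
fp=P[s>.066];vf=cv2.fitLine(fp.astype(np.float32),cv2.DIST_L2,0,.01,.01).ravel();print("flange",vf,np.arctan2(vf[1],vf[0])-np.pi/2, len(fp))
```

```text
145 [ 0.5421 -0.2423]
[array([ 0.5464, -0.189 ]), array([ 0.5844, -0.2715])] 0.09082631880289796 [array([ 0.5645, -0.2313]), array([ 0.5009, -0.2599])] 0.06968109381248787
yaw flange 0.43205639135617474
yaw rib 0.42235375938507697
79
[ 0.9027  0.4303  0.5281 -0.2489] 0.4448391 s range -0.0005948336253043092 0.07479986244773434
0.043713881998424665
flange [ 0.4381 -0.8989  0.5665 -0.231 ] -2.6880884 44
```

Run:
```python
from h import *
from rig import *
o=get_obs();tgt(o,[.539,-.242,.12],.44-np.pi/2)
```

```text
alt 0 shift [ 117.8   89.7 -280. ] rot [0.    1.179 0.   ]
alt 3.141592653589793 shift [ 117.8   89.7 -280. ] rot [ 0.    -1.962 -0.   ]
```

>>> jog_arm([
  [118,90,-280,0,1.179,0,0],
  [118,90,-280,0,1.179,0,0],
  [118,90,-280,0,1.179,0,0],
  [118,90,-280,0,1.179,0,0],
  [118,90,-280,0,1.179,0,0],
  [118,90,-280,0,1.179,0,0],
  [118,90,-280,0,1.179,0,0],
  [118,90,-280,0,1.179,0,0],
  [118,90,-280,0,1.179,0,0],
  [118,90,-280,0,1.179,0,0],
])

```text
time: 10.85
position: [0.5384, -0.2431, 0.1197]
tool_rot: [0.597, -0.379, 0.38, -0.597]
ft_force: [0.2, 0.0, 0.2]
grip_width: 0.0435
```

Run:
```python
from h import *
from rig import *
o=get_obs();tgt(o,[.539,-.242,.03],.44-np.pi/2);print(o["position"],o["q"])
```

```text
alt 0 shift [-0.7 89.7  1. ] rot [-0.    -0.002  0.   ]
alt 3.141592653589793 shift [-0.7 89.7  1. ] rot [-0.     3.139 -0.   ]
[ 0.53838975 -0.2430532   0.11967319] [-6.13047648e-01  6.15079167e-01  1.61157322e+00 -9.65408348e-05
  9.14769325e-01  5.20039736e-01]
```

>>> jog_arm([
  [0,40,0,0,0,0,0],
  [0,70,0,0,0,0,0],
  [0,85,0,0,0,0,0],
  [0,89,0,0,0,0,0],
  [0,89,0,0,0,0,0],
])

```text
time: 11.48
position: [0.5391, -0.243, 0.0311]
tool_rot: [0.597, -0.379, 0.38, -0.597]
ft_force: [0.2, -0.2, -0.5]
grip_width: 0.0434
```

Run:
```python
from h import *
from rig import *
s=camera("side");crop(s,260,80,400,190,5,"pics/s5.png",1.6)
```

```text
(no output)
```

View pics/s5.png

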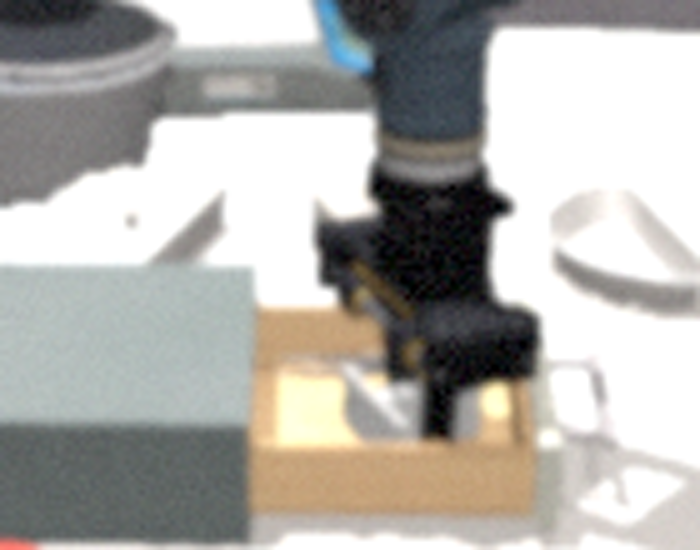

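Fingers straddle the rib (flange at 375,395, near finger at 437,410). Closing.

>>> jog_arm([
  [0,0,0,0,0,0,1],
  [0,0,0,0,0,0,1],
  [0,0,0,0,0,0,1],
  [0,0,0,0,0,0,1],
  [0,0,0,0,0,0,1],
], grip_force=50)

```text
time: 12.15
position: [0.539, -0.2432, 0.0309]
tool_rot: [0.597, -0.379, 0.38, -0.597]
ft_force: [0.8, -0.7, 2.6]
grip_width: 0.0156
```

>>> jog_arm([
  [0,-10,0,0,0,0,1],
  [0,-30,0,0,0,0,1],
  [0,-55,0,0,0,0,1],
  [0,-80,0,0,0,0,1],
  [0,-100,0,0,0,0,1],
  [0,-110,0,0,0,0,1],
  [0,-110,0,0,0,0,1],
  [0,-110,0,0,0,0,1],
])

```text
time: 13.15
position: [0.5379, -0.2422, 0.1397]
tool_rot: [-0.597, 0.38, -0.379, 0.597]
ft_force: [-0.3, 0.5, -1.6]
grip_width: 0.0155
```

Run:
```python
from h import *
from rig import *
o=get_obs();print(o["position"],o["ft_force"],o["moment"],o["grip_width"],o["tool_rot"])
s=camera("side");np.savez("side6.npz",**s);crop(s,260,40,400,190,5,"pics/s6.png",1.6)
t=camera("top");np.savez("top6.npz",**t);crop(t,340,150,460,280,5,"pics/t6.png",2)
```

```text
[ 0.53790236 -0.24224965  0.13969619] [-0.27428763  0.45113768 -1.64537176] [-0.10186969  0.16779618  0.01908722] 0.015546311696185759 [-0.59660139  0.38023405 -0.37879066  0.59666279]
```

View pics/s6.png

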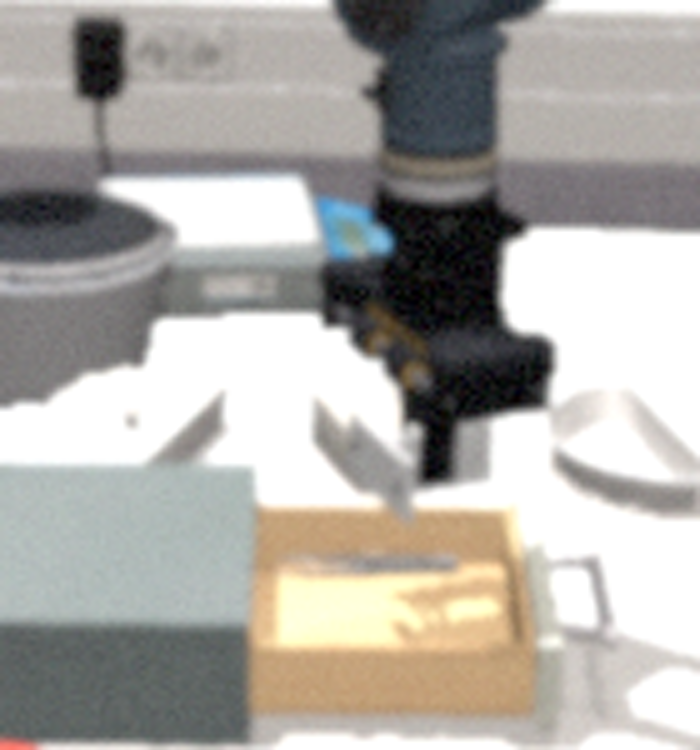

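View pics/t6.png

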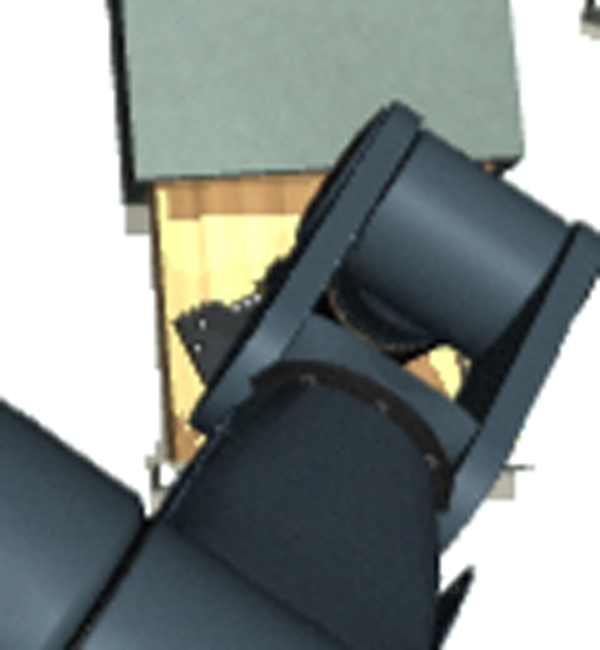

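Run:
```python
from h import *
t=dict(np.load("top4.npz"))
crop(t,216,125,276,197,8,"pics/t7.png",2)
s=dict(np.load("side4.npz"));crop(s,205,225,305,290,7.5,"pics/s7.png",1.5)
```

```text
(no output)
```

View pics/t7.png

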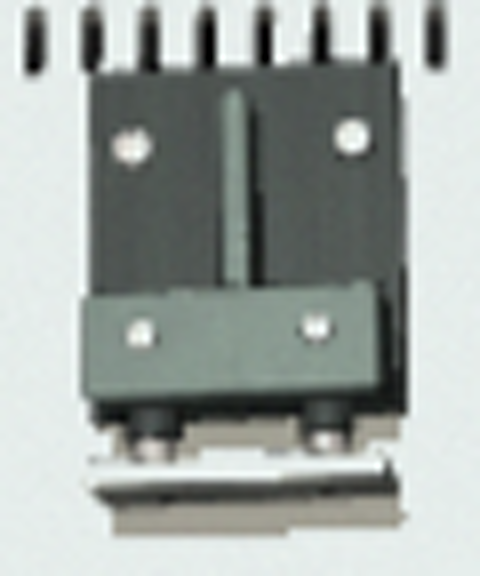

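View pics/s7.png

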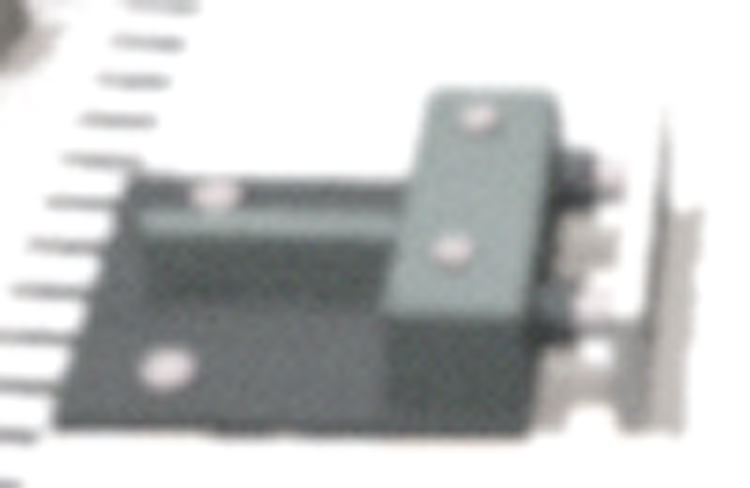

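Run:
```python
from h import *
np.set_printoptions(precision=4,suppress=True)
t=dict(np.load("top4.npz"));s=dict(np.load("side4.npz"))
f=lambda x,y:((x+.5)/8-.5+216,(y+.5)/8-.5+125)
g=lambda x,y:((x+.5)/7.5-.5+205,(y+.5)/7.5-.5+225)
def L(n,a,b,z,c=t,h=f):
    A=ray(c,h(*a),z);B=ray(c,h(*b),z);y=A-B;print(n,A[:2],B[:2],"mid",((A+B)/2)[:2],"len",np.linalg.norm(y).round(4),"yaw",np.arctan2(-y[0],y[1]).round(4))
L("plate front",(93,487),(397,473),.05)
L("block front",(84,395),(377,384),.05)
L("block back",(84,296),(377,286),.05)
L("block screws",(141,334),(316,325),.051)
L("base screws",(132,147),(351,137),.011)
L("base back",(90,72),(398,61),.008)
A=ray(t,f(236,95),.03);B=ray(t,f(238,285),.03);print("rib",A,B,np.arctan2(*(A-B)[[1,0]]))
L("side blockscrews",(453,249),(477,117),.051,s,g)
L("side basescrews",(166,369),(215,194),.011,s,g)
L("side plate",(640,325),(668,105),.05,s,g)
```

```text
plate front [0.6499 0.3008] [0.6542 0.1799] mid [0.6521 0.2403] len 0.121 yaw 0.036
block front [0.6872 0.3052] [0.6904 0.1882] mid [0.6888 0.2467] len 0.117 yaw 0.027
block back [0.7277 0.306 ] [0.7304 0.1886] mid [0.7291 0.2473] len 0.1175 yaw 0.023
block screws [0.7116 0.2826] [0.7145 0.2127] mid [0.7131 0.2477] len 0.07 yaw 0.0409
base screws [0.8006 0.2961] [0.8037 0.2053] mid [0.8021 0.2507] len 0.0908 yaw 0.0342
base back [0.8339 0.3149] [0.8369 0.1865] mid [0.8354 0.2507] len 0.1284 yaw 0.0237
rib [0.8163 0.2499 0.03  ] [0.7366 0.2478 0.03  ] 0.025881415080778843
side blockscrews [0.714  0.2775] [0.7166 0.2072] mid [0.7153 0.2424] len 0.0704 yaw 0.0378
side basescrews [0.804  0.2929] [0.8072 0.2014] mid [0.8056 0.2471] len 0.0915 yaw 0.0348
side plate [0.6524 0.3096] [0.6555 0.1948] mid [0.6539 0.2522] len 0.1149 yaw 0.0269
```

Run:
```python
from h import *
from rig import *
o=get_obs();tgt(o,[.58,.241,.14],.033-np.pi/2)
```

```text
alt 0 shift [-4.199e+02  1.000e-01  2.429e+02] rot [ 0.002  0.405 -0.002]
alt 3.141592653589793 shift [-4.199e+02  1.000e-01  2.429e+02] rot [-2.000e-03 -2.737e+00 -2.000e-03]
```

>>> jog_arm([
  [-20,0,12,0,0.02,0,1],
  [-50,0,29,0,0.05,0,1],
  [-90,0,52,0,0.08,0,1],
  [-130,0,75,0,0.12,0,1],
  [-170,0,98,0,0.16,0,1],
  [-210,0,121,0,0.2,0,1],
  [-250,0,145,0,0.24,0,1],
  [-290,0,168,0,0.28,0,1],
  [-330,0,191,0,0.32,0,1],
  [-370,0,214,0,0.36,0,1],
  [-400,0,231,0,0.39,0,1],
  [-420,0,243,0,0.405,0,1],
  [-420,0,243,0,0.405,0,1],
  [-420,0,243,0,0.405,0,1],
  [-420,0,243,0,0.405,0,1],
])

```text
time: 15.12
position: [0.5805, 0.2394, 0.1403]
tool_rot: [0.508, -0.492, 0.492, -0.507]
ft_force: [-0.3, -0.1, -1.9]
grip_width: 0.0154
```

Run:
```python
from h import *
from rig import *
o=get_obs();print(o["position"],o["ft_force"],o["grip_width"]);tgt(o,[.58,.241,.02],.033-np.pi/2)
s=camera("side");crop(s,240,140,360,290,5,"pics/s8.png",1.5);np.savez("side8.npz",**s)
t=camera("top");crop(t,216,125,296,225,6,"pics/t8.png",2)
```

```text
[0.58049332 0.23943902 0.14028455] [-0.34186957 -0.05234587 -1.91036069] 0.015427263914287042
alt 0 shift [ -1.6 120.3  -0.3] rot [ 0.001 -0.001  0.   ]
alt 3.141592653589793 shift [ -1.6 120.3  -0.3] rot [-1.00e-03  3.14e+00  1.00e-03]
```

View pics/s8.png

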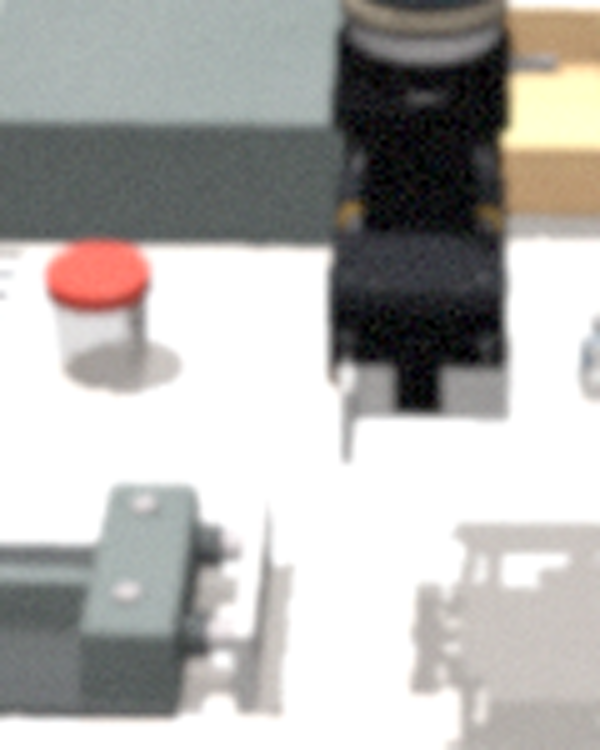

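View pics/t8.png

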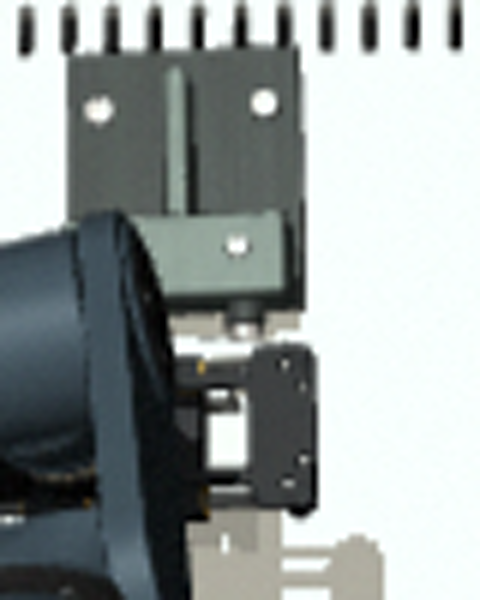

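>>> jog_arm([
  [-1.5,40,0,0,0,0,1],
  [-1.5,75,0,0,0,0,1],
  [-1.5,100,0,0,0,0,1],
  [-1.5,115,0,0,0,0,1],
  [-1.5,122,0,0,0,0,1],
  [-1.5,122,0,0,0,0,1],
  [-1.5,122,0,0,0,0,1],
])

```text
time: 16.1
position: [0.5814, 0.2424, 0.0196]
tool_rot: [-0.507, 0.491, -0.492, 0.509]
ft_force: [0.4, -0.8, -1.6]
grip_width: 0.0158
```

Run:
```python
from h import *
from rig import *
o=get_obs();print(o["position"],o["ft_force"],o["grip_width"])
s=camera("side");crop(s,225,190,345,290,6,"pics/s9.png",1.3);np.savez("side9.npz",**s)
t=camera("top");crop(t,216,155,286,235,7,"pics/t9.png",1.7);np.savez("top9.npz",**t)
```

```text
[0.58143739 0.24238055 0.01958721] [ 0.4093027  -0.75378086 -1.5625768 ] 0.015808488484508474
```

View pics/s9.png

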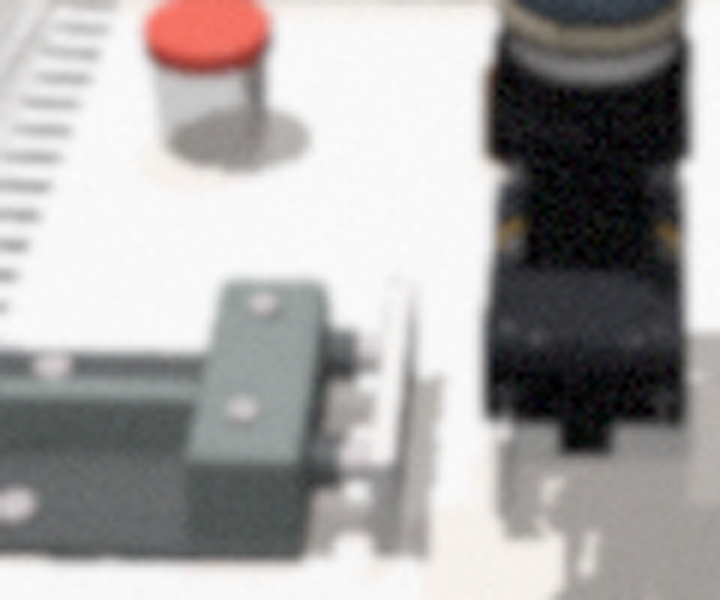

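View pics/t9.png

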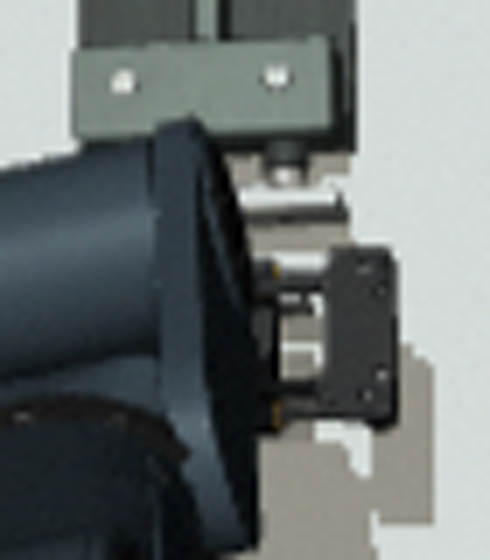

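>>> jog_arm([
  [0,4,0,0,0,0,1],
  [0,8,0,0,0,0,1],
  [0,8,0,0,0,0,1],
  [0,8,0,0,0,0,1],
])

```text
time: 16.7
position: [0.5805, 0.2422, 0.0104]
tool_rot: [0.508, -0.492, 0.492, -0.508]
ft_force: [-0.1, 0.2, -1.7]
grip_width: 0.0157
```

>>> jog_arm([
  [0,1,0,0,0,0,1],
  [0,2,0,0,0,0,1],
  [0,2,0,0,0,0,1],
])

```text
time: 17.08
position: [0.5807, 0.2422, 0.0089]
tool_rot: [-0.508, 0.492, -0.492, 0.508]
ft_force: [-0.3, -0.0, 0.3]
grip_width: 0.0156
```

>>> jog_arm([
  [0,0,5,0,0,0,1],
  [0,0,12,0,0,0,1],
  [0,0,20,0,0,0,1],
  [0,0,26,0,0,0,1],
  [0,0,30,0,0,0,1],
  [0,0,33,0,0,0,1],
  [0,0,33,0,0,0,1],
])

```text
time: 17.95
position: [0.6144, 0.2433, 0.009]
tool_rot: [-0.508, 0.492, -0.492, 0.508]
ft_force: [-2.3, -0.4, 6.1]
grip_width: 0.0156
```

Run:
```python
from h import *
from rig import *
o=get_obs();print(o["position"],o["ft_force"],o["grip_width"]);tgt(o,o["position"],.033-np.pi/2)
s=camera("side");crop(s,225,190,345,290,6,"pics/s10.png",1.3);np.savez("side10.npz",**s)
t=camera("top");crop(t,216,155,286,235,7,"pics/t10.png",1.7);np.savez("top10.npz",**t)
```

```text
[0.6143538  0.24331996 0.0089514 ] [-2.26496125 -0.39577594  6.07946092] 0.015572401178068716
alt 0 shift [0. 0. 0.] rot [-0.001 -0.    -0.   ]
alt 3.141592653589793 shift [0. 0. 0.] rot [ 0.000e+00  3.141e+00 -1.000e-03]
```

View pics/s10.png

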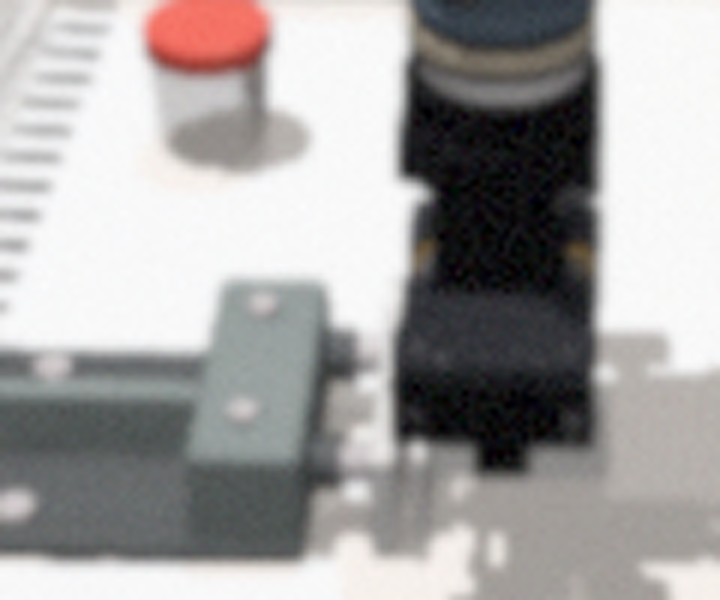

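View pics/t10.png

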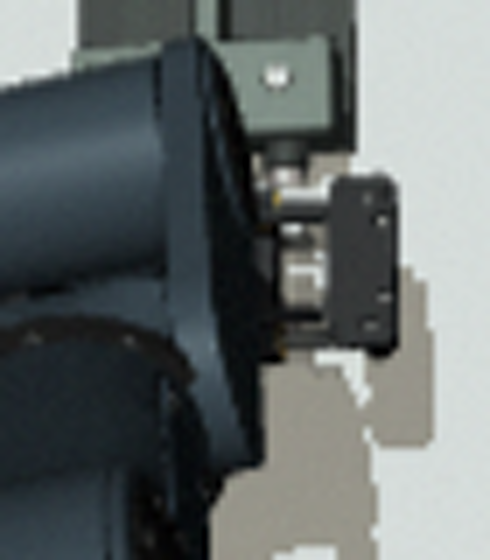

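>>> jog_arm([
  [0,-0.8,0,0,0,0,1],
  [0,-0.8,0,0,0,0,1],
])

```text
time: 18.3
position: [0.6144, 0.2433, 0.009]
tool_rot: [-0.508, 0.491, -0.492, 0.508]
ft_force: [-0.2, -0.5, -0.6]
grip_width: 0.0158
```

>>> jog_arm([
  [0,0,2,0,0,0,1],
  [0,0,4,0,0,0,1],
  [0,0,4,0,0,0,1],
])

```text
time: 18.68
position: [0.6179, 0.2434, 0.0091]
tool_rot: [-0.508, 0.492, -0.492, 0.508]
ft_force: [0.3, -0.7, -1.0]
grip_width: 0.0152
```

>>> jog_arm([
  [0,0,2,0,0,0,1],
  [0,0,3,0,0,0,1],
  [0,0,3,0,0,0,1],
])

```text
time: 19.05
position: [0.6202, 0.2435, 0.0092]
tool_rot: [0.508, -0.492, 0.492, -0.508]
ft_force: [-1.0, -1.3, -1.8]
grip_width: 0.0158
```

>>> jog_arm([
  [0,0,2,0,0,0,1],
  [0,0,4,0,0,0,1],
  [0,0,4,0,0,0,1],
  [0,0,4,0,0,0,1],
])

```text
time: 19.55
position: [0.6236, 0.2436, 0.0091]
tool_rot: [0.509, -0.492, 0.491, -0.508]
ft_force: [-4.4, 0.3, 0.3]
grip_width: 0.0157
```

>>> jog_arm([
  [0,0,2,0,0,0,1],
  [0,0,3,0,0,0,1],
  [0,0,3,0,0,0,1],
  [0,0,3,0,0,0,1],
])

```text
time: 20.05
position: [0.6258, 0.2436, 0.0091]
tool_rot: [0.509, -0.493, 0.491, -0.507]
ft_force: [-6.8, -0.0, 0.7]
grip_width: 0.0154
```

>>> jog_arm([
  [0,0,2,0,0,0,1],
  [0,0,4,0,0,0,1],
  [0,0,4,0,0,0,1],
  [0,0,4,0,0,0,1],
])

```text
time: 20.55
position: [0.6283, 0.2437, 0.009]
tool_rot: [0.51, -0.493, 0.49, -0.506]
ft_force: [-8.6, -0.6, 2.8]
grip_width: 0.0158
```

Run:
```python
from h import *
from rig import *
o=get_obs();print(o["position"],o["ft_force"],o["moment"],o["grip_width"]);tgt(o,o["position"],.033-np.pi/2)
R=Ro.from_quat(o["tool_rot"]).as_matrix();print(R)
s=camera("side");crop(s,225,190,345,290,6,"pics/s11.png",1.2);np.savez("side11.npz",**s)
t=camera("top");crop(t,216,120,296,235,5,"pics/t11.png",1.7);np.savez("top11.npz",**t)
cv2.imwrite("pics/top11.png",t["img"][:,:,::-1])
```

```text
[0.62831431 0.24370818 0.00904694] [-8.6435173  -0.63235714  2.80602714] [-0.04650117  1.35132877  0.09407897] 0.015844567038614456
alt 0 shift [0. 0. 0.] rot [ 0.007 -0.     0.001]
alt 3.141592653589793 shift [0. 0. 0.] rot [-1.000e-03  3.142e+00  1.100e-02]
[[ 3.29759526e-02 -6.82707185e-03  9.99432828e-01]
 [-9.99455847e-01 -9.97477635e-04  3.29698984e-02]
 [ 7.71824028e-04 -9.99976198e-01 -6.85624965e-03]]
```

View pics/s11.png

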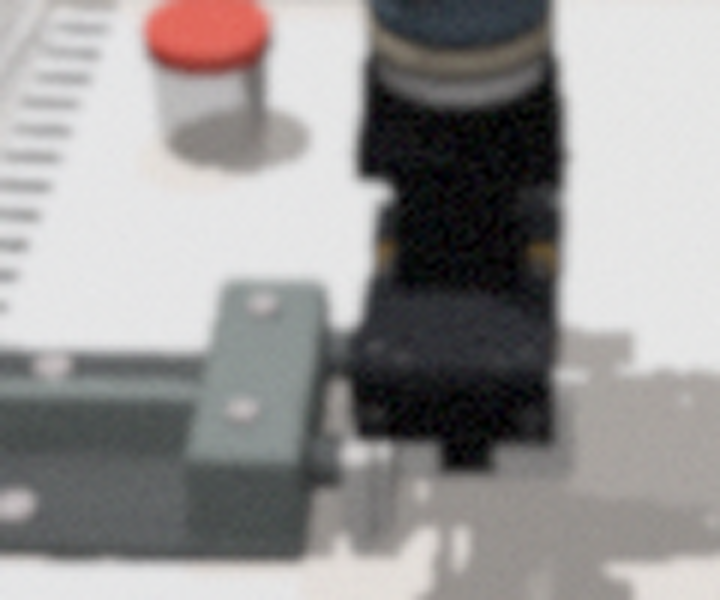

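View pics/t11.png

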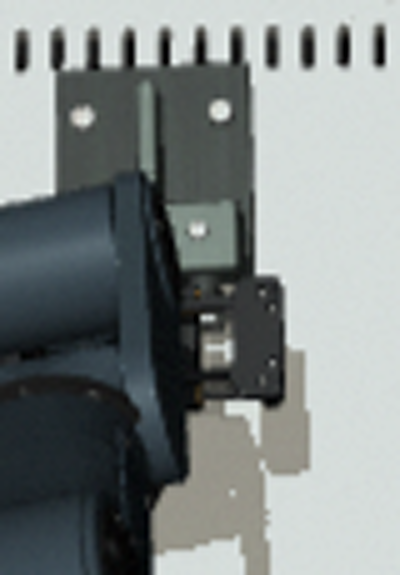

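View pics/top11.png

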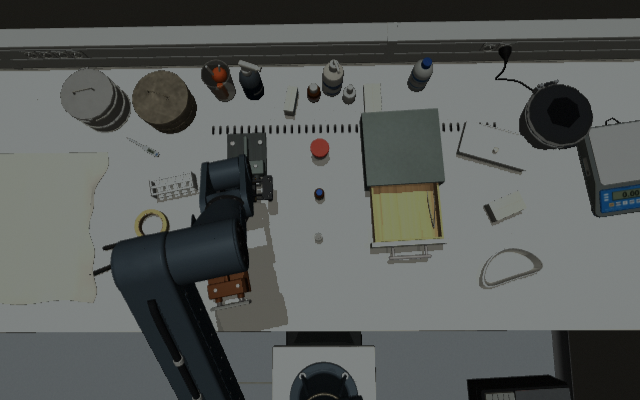

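>>> jog_arm([
  [0,0,1.5,0,0,0,1],
  [0,0,1.5,0,0,0,1],
  [0,0,1.5,0,0,0,1],
])

```text
time: 21.02
position: [0.6293, 0.2437, 0.009]
tool_rot: [0.51, -0.493, 0.49, -0.506]
ft_force: [-9.7, -1.0, 3.0]
grip_width: 0.0155
```

Run:
```python
from h import *
from rig import *
np.set_printoptions(precision=3,suppress=True)
o=get_obs();print(o["position"],o["ft_force"],o["grip_width"],o["joint_velocities"])
R=Ro.from_quat(o["tool_rot"]).as_matrix();print(R)
s=camera("side");x0,y0,k=265,245,12
crop(s,x0,y0,325,290,k,"pics/s12.png",1.4)
g=np.array([o["position"][0],o["position"][1],0]);fx=np.array([1,.033,0]);fy=np.array([-.033,1,0])
F=g+.033*fx
P=[F+.045*fy,F+.045*fy+[0,0,.04],F-.006*fx+.045*fy,F+.060*fy+[0,0,.003],F+.060*fy+[0,0,.05],F+.01*fx+.060*fy+[0,0,.003]]
print((proj(s,P)-[x0,y0]+.5)*k-.5)
```

```text
[0.629 0.244 0.009] [-9.737 -0.95   3.011] 0.015540600671379103 [-0.001  0.001 -0.001  0.001 -0.    -0.   ]
[[ 0.033 -0.008  0.999]
 [-0.999 -0.001  0.033]
 [ 0.001 -1.    -0.008]]
[[277.917 416.598]
 [272.835 254.911]
 [308.547 417.294]
 [271.52  454.74 ]
 [265.32  262.594]
 [219.864 453.56 ]]
```

View pics/s12.png

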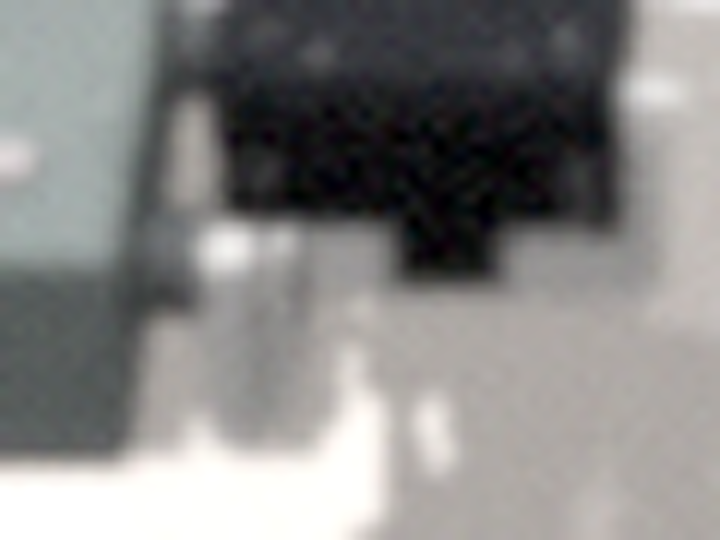

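Run:
```python
from rig import *
print(hand_in()); o=get_obs();print(o["time"],o["position"],o["ft_force"],o["grip_width"])
```

```text
the job is handed in; nothing more can be done
None
the job is handed in; nothing more can be done
```

I handed the job in at about 21 s. The drawer was open at its stop, and the gripper was still holding the bracket upright and pressing it on the grey stand's plate. I saw no verdict and could not take a reading after the hand-in.

- **Drawer:** I pulled it until the stop pushed back with about 18 N, after 170 mm of travel. The last top view showed it still open, and both vials and the cup at the same pixels as at the start.
- **Bracket:** I gripped it by the rib at 50 N and lifted it clear of the drawer. I set it down until the force reading showed it touching the worktop.
- **Press:** The wrist force was about 9.7 N with the arm at rest. The tool had moved about 10 mm since first contact, which fits the spring rate. The tool was tilted 0.008 rad. It was lined up with the plate's measured direction, which the different edges put between 0.023 and 0.041 rad.
- **Disagreement:** The two cameras differ by about 4 to 5 mm on where the middle of the plate is. By the top view the bracket is centred; by the side view it is about 3 to 4 mm off. Both are inside the 10 mm limit, so I left it.
- **Not confirmed by picture:** The gripper hid most of the flange in the last views. That it sits flush rests on the tool's pose and the force readings.

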